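Run the spice grinder, then bring the empty jar round and hold it for filling

TASK

Stand the grinder cup upright in the grinder's well, push it fully down against the spring and keep it down for two seconds to grind, then let go of it and leave it standing there. Then gently turn the spice carousel until the jar without a lid is at the front, squarely facing the side of the wooden foot that has the spoon tray. Finish with its top handle firmly gripped, still holding the carousel there, so that I can fill the jar, and leave the glass, the bowl and the loose jar lid alone.

Things in the scene. Friction and masses are not known exactly. Their poses are not given: they have to be found in the camera images.
- cup: Grinding cup, loose, standing upright on the worktop, closed, 106 mm tall, about 0.22 kg. Black collar at the bottom (68 mm diameter, up to 26 mm high), above it a clear straight dome 62 mm in diameter from 29 to 98 mm height, rounded at the top. Origin: centre of its underside, z up along its axis.
- grinder: Motor base of the press-to-run grinder, fixed: round steel housing 112 mm in diameter, 128 mm tall to the rim of the round well in its top. The well is 75 mm wide inside (79 mm at the bottom); its black rim is 88 mm over the outside. Origin: centre of its underside, z up.
- well (a point): Centre of the well's mouth, on the grinder's axis at the height of the rim (128 mm above the worktop).
- grinder_plate (a joint): Sprung switch plate on the floor of the well, 68 mm in diameter. 0 = up (its top is 16 mm below the rim); 0.008 m = fully down (24 mm below the rim). The cup stands on it. It starts to move at 4.5 N and takes 12.5 N in all to reach the stop, the cup's own weight included; with only the cup on it it stays up.
- carousel_foot: Fixed wooden foot board of the spice carousel, 267 x 220 mm, 18 mm high. Origin: on the worktop, under the axis of the carousel. Its -x side is the front, where a shallow tray with measuring spoons runs along the edge (front edge 155 mm from the axis, back edge 112 mm, sides 110 mm); it stands with the front roughly towards the robot.
- carousel: Revolving part of the spice carousel: round wooden disc 208 mm wide, top 34 mm above the worktop, six amber jars 47 mm wide, 60 degrees apart, that stay in it; five have steel lids (tops at 135 mm), one has none. Origin on the axis, under the disc; its -x points to the jar without a lid. Turns freely either way, with light friction (0.06 N m), and stays where it is left.
- open_jar (a point): Centre of the open mouth of the jar without a lid (36 mm wide), 73 mm from the carousel's axis, 122 mm above the worktop.
- handle (a point): Centre of the wooden grip bar on top of the carousel's post, on the axis, 187 mm above the worktop, turning with it. The bar is 90 mm long (along y of the carousel, square to the line from the axis to the open jar), 14 mm thick and 22 mm tall: grip it across its thickness (carousel x) from above.
- glass: Drinking glass standing on the worktop, 72 mm wide at the rim, 95 mm tall; leave it. Origin: centre of its underside.
- bowl: White ceramic bowl standing on the worktop, 110 mm wide, 50 mm tall; leave it. Origin: centre of its underside.
- jar_lid: Steel lid of the open jar, lying on the worktop, 41 mm wide, 15 mm high; leave it. Origin: centre of its underside.
Things that resemble listed ones, but are neither listed nor needed, are in the scene too. What is shaped like the cup but blue or yellow is not meant.

How it is judged:
By the outcome, as a careful person would: the job done as asked, in the order asked, and still so for the second after the job is handed in, while the arm keeps its last pose, push and grip.
It also fails if it takes over 72 s, if anything falls off the work surface, if the arm or the gripper's body presses on something with over 40 N, if the wrist force passes 120 N, or if a joint passes its speed limit or range.

ROBOT

A 6-joint arm with a two-finger parallel gripper is mounted at the origin on the work surface. World frame = base frame: x ahead of the robot, y to its left, z up, the work surface at z = 0. Lengths are in m, angles in rad, forces in N, time in s.
With the tool pointing down it reaches from about 0.35 to 0.975 m from the base axis. Payload 4.9 kg.
Tool frame: the origin (TCP) lies between the finger pads, 19 mm behind the fingertips; this is the grasp point; z points along the fingers, y is the line along which they close (so a half turn about z gives the same grasp; the last joint's range is limited). The gripper opens to 85 mm and grips with 20 to 120 N. Pads are 22 mm wide; open, the fingers measure 114 mm over their backs; the gripper's body (76 mm by 85 mm) begins 54 mm behind the grasp point. The pads swing forward as they close: fully open they stand 13 mm farther back than shut.
Start: joints at [-1.421, 0.053, 1.613, -0, 1.476, -0.119], TCP at [0.166, -0.603, 0.25] pointing down, gripper open.
Joint ranges: [-3.01, 3.01], [-1.01, 2.22], [0.06, 2.58], [-1.02, 4.17], [0.09, 2.62], [-3.14, 3.14]. Speed limits (rad/s): [2.57, 2.57, 3.14, 3.14, 3.14, 3.14].

INTERFACE

Orientations are given as a rotation vector (axis times angle).
In Python, from station import ctrl gives the robot as it stands.
- The arm moves only by the tool step_arm, never from a script. Its argument "targets" is a list of rows, each an object with "travel": the shift along the world's x, y, z as a fraction of full scale, a list of three; "angular": the turn, a rotation vector about the world's x, y, z as a fraction of full scale, a list of three; "gripper": the opening, from 0 (shut) to 1 (fully open). In form: [{"travel": [x, y, z], "angular": [rx, ry, rz], "gripper": gripper}, ...]. A call has 1 to 10 rows; each row is the pose to reach, as a shift and turn from the pose commanded when the call began; what a row does not reach only later rows make up. Full scale, the value 1, is 0.6 m for a shift and pi/4 rad for a turn. A row lasts 1/10 s, in which the tool goes at most 50 mm and 8.59 degrees, less where a joint would pass 70% of its speed; a pose out of reach is approached as far as the arm can. A call with a number of a shift or a turn outside -1 to 1 is refused whole. A call with a gripper value outside its range is refused whole. The fingers move at their own pace and stop on an object; "squeeze" is the grip in N (left out, the last holds). Time passes only in rows, so rows that repeat a pose let the fingers close. It gives the time, the measured TCP pose, the force, the opening and the grip force at its end, in the units of the state.
- ctrl.get_obs(): the state, without advancing time (a new reading comes with each control period).
- ctrl.get_image(name): name is "scene" or "top"; returns a dict with "img" (480x640x3 uint8, red, green, blue), "fx", "fy", "cx", "cy" (pixels), "D" ([k1, k2, p1, p2, k3] as OpenCV has them; the pictures are not rectified), "rvec" (rotation vector, rad) and "tvec" (3), from world to camera coordinates, as OpenCV has them. Camera axes: x right, y down, z forward; pixel columns grow to the right and rows downward; lengths in m; the calibration is good to about 2 mm. A picture is of the moment at which its call begins. There is no depth.
- ctrl.finish_job(): hands the job in; it is judged then, once.
The state is a dict: "t": time; "q": joint angles; "dq": joint speeds; "effort": joint torques, N m; "tool_pos": TCP position; "tool_rot": TCP orientation; "contact_force": force on the tool from outside, world axes, zero at the start; "wrist_torque": the same for the moment, N m; "opening": finger opening in m; "grip_force": force on a finger pad.
Only numpy, scipy, OpenCV 4.12 (cv2) and the standard library are available. Lean on these libraries where they do the work, as an engineer would, in place of code of your own. Each camera call takes 0.05 s, during which the arm holds its last target. There are 200 camera calls.

## Working session

There is one attempt and no reset: what is moved stays moved. The work goes in short steps, Python scripts to look and compute and a tool call to move; the robot and the scene stay as the last step left them, time stands still between calls to the robot, and variables do not carry over. Pictures are saved under pics/ and viewed, at most 10 in all, crops included, and the job is handed in when it is done.

Besides the shell and the picture viewer there is one more tool, called after ">>>" as name(argument=value, ...), one argument or row to a line, values as JSON. step_arm: Moves the arm, as the interface text tells. Its arguments: {"type":"object","properties":{"targets":{"type":"array"},"squeeze":{"type":"number"}},"required":["targets"]}

```bash
ls; mkdir -p pics
cat > h.py <<'E'
import numpy as np, cv2, json
from station import ctrl
def grab(n):
    d=ctrl.get_image(n); d["K"]=np.array([[d["fx"],0,d["cx"]],[0,d["fy"],d["cy"]],[0,0,1.]])
    d["R"]=cv2.Rodrigues(np.array(d["rvec"],float))[0]; d["t"]=np.array(d["tvec"],float).ravel(); d["C"]=-d["R"].T@d["t"]; d["D"]=np.array(d["D"],float); return d
def save(d,n): cv2.imwrite(n,cv2.cvtColor(np.asarray(d["img"]),cv2.COLOR_RGB2BGR))
def rays(d,uv):
    p=cv2.undistortPoints(np.array(uv,float).reshape(-1,1,2),d["K"],d["D"]).reshape(-1,2)
    return np.c_[p,np.ones(len(p))]@d["R"]
def plane(d,uv,z):
    r=rays(d,uv); return d["C"]+r*((z-d["C"][2])/r[:,2])[:,None]
def proj(d,P): return cv2.projectPoints(np.array(P,float).reshape(-1,1,3),np.array(d["rvec"],float),d["t"],d["K"],d["D"])[0].reshape(-1,2)
def tri(d1,u1,d2,u2):
    a=rays(d1,[u1])[0];b=rays(d2,[u2])[0];a/=np.linalg.norm(a);b/=np.linalg.norm(b)
    s=np.linalg.lstsq(np.c_[a,-b],d2["C"]-d1["C"],rcond=None)[0]
    p,q=d1["C"]+s[0]*a,d2["C"]+s[1]*b; return (p+q)/2,np.linalg.norm(p-q)
E
python3 - <<'E'
from h import *
import pickle
for n in("scene","top"):
    d=grab(n); save(d,f"pics/{n}0.png"); pickle.dump(d,open(f"{n}0.pkl","wb")); print(n,d["C"].round(3),d["R"][2].round(2),d["fx"])
print(ctrl.get_obs())
E
```

```text
pics
scene [1.017 0.701 1.457] [-0.26 -0.45 -0.85] 478.3104651708947
top [0.266 0.014 1.863] [ 0.2  -0.01 -0.98] 515.0258553263554
{'t': 0.1, 'q': array([-1.42100823e+00,  5.32816619e-02,  1.61416322e+00,  1.95229110e-05,
        1.47603896e+00, -1.19039539e-01]), 'dq': array([-0.00111519, -0.00142942, -0.00241281, -0.00037366, -0.00100359,
        0.00133004]), 'effort': array([-6.65273292e-04, -3.94902778e+01, -3.71362495e+01, -1.26393998e-04,
        3.89614303e-03, -7.84094624e-06]), 'tool_pos': array([ 0.165901  , -0.60201794,  0.24888773]), 'tool_rot': array([-3.11138185e+00, -4.20746715e-01,  1.51384493e-05]), 'contact_force': array([-0.24793691,  0.73093722,  0.09471479]), 'wrist_torque': array([ 0.07747504, -0.04429715,  0.05731773]), 'grip_force': 0.0, 'opening': 0.08549100306056841}
```

View pics/scene0.png

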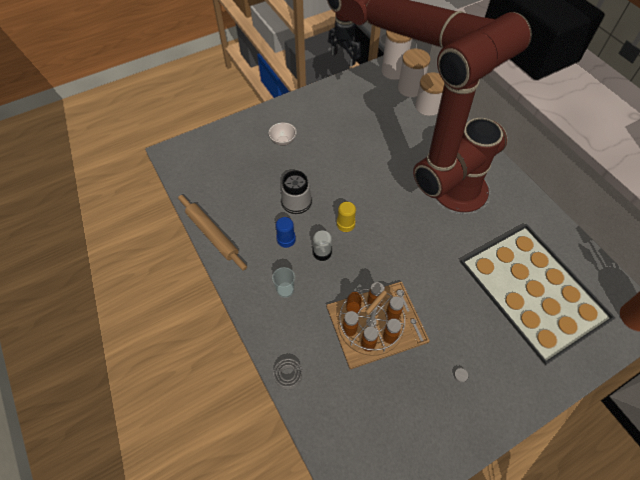

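View pics/top0.png

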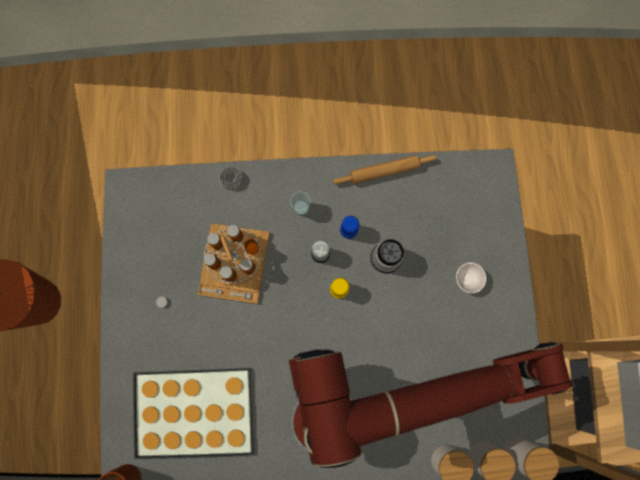

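The scene view shows the clear-dome cup at (322,245) and the grinder at (296,190). The carousel is at about (375,320), with its open jar at (354,303). In the top view the cup is at (320,250), the grinder at (388,255), the carousel at (233,262), the open jar at (252,247) and the tray at (228,294).
Things that could be taken for the cup (scene pixels): blue (286,232), yellow (346,216), glass (284,281), clear dome with black collar (322,245). I choose the last and will check it in one crop.

Run:
```python
import cv2,numpy as np
s=cv2.imread("pics/scene0.png");t=cv2.imread("pics/top0.png")
a=cv2.resize(s[160:360,265:435],None,fx=2.9,fy=2.9,interpolation=cv2.INTER_CUBIC)[:580,:480]
b=cv2.resize(t[215:310,190:290],None,fx=3.1,fy=3.1,interpolation=cv2.INTER_CUBIC)
c=cv2.resize(t[230:280,305:410],None,fx=2.95,fy=2.95,interpolation=cv2.INTER_CUBIC)
o=np.zeros((590,800,3),np.uint8);o[:a.shape[0],:480]=a;o[:b.shape[0],485:485+b.shape[1]]=b;o[300:300+c.shape[0],485:485+c.shape[1]]=c
cv2.imwrite("pics/crop1.png",o)
```

```text
(no output)
```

View pics/crop1.png

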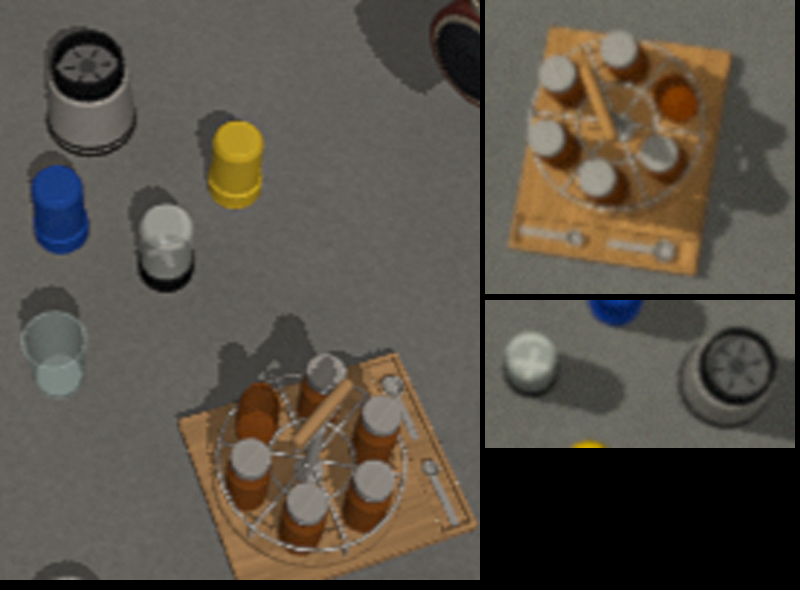

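The crop confirms it: a clear dome on a black collar, so not the blue, the yellow or the glass. The open jar, orange inside, is the upper-right one in the top view. Next I measure.

```bash
cat > m.py <<'E'
from h import *
import pickle
D={n:pickle.load(open(f"{n}0.pkl","rb")) for n in("scene","top")}
def big(m): 
    c=max(cv2.findContours(m.astype(np.uint8),0,1)[0],key=cv2.contourArea); return c
def roi(d,x0,x1,y0,y1):
    k=np.zeros(d["img"].shape[:2],bool);k[y0:y1,x0:x1]=1;return k
ROI={"scene":dict(cup=(308,338,226,264),gr=(275,318,165,215),foot=(315,440,270,375)),"top":dict(cup=(306,334,236,266),gr=(366,408,235,276),foot=(190,275,215,312))}
for n,d in D.items():
    im=np.asarray(d["img"]);hsv=cv2.cvtColor(im,cv2.COLOR_RGB2HSV);V=hsv[...,2].astype(int);S=hsv[...,1]
    r=ROI[n]
    c=big((V>118)&(S<40)&roi(d,*r["cup"]));print(n,"dome bright",cv2.boundingRect(c),cv2.fitEllipse(c))
    c=big((V<45)&roi(d,*r["cup"]));print(" collar dark",cv2.boundingRect(c),cv2.contourArea(c))
    c=big((V<50)&roi(d,*r["gr"]));h=cv2.convexHull(c);e=cv2.fitEllipse(h);print(" rim",cv2.boundingRect(c),e)
    P=plane(d,h.reshape(-1,2),.128);cc,rr=cv2.minEnclosingCircle(P[:,:2].astype(np.float32)*1000);print("  rim circle",cc,rr,plane(d,[e[0]],.128))
    d["rim"]=e[0]
    m=(hsv[...,0]<22)&(S>80)&(V>60)&roi(d,*r["foot"])
    c=big(m);q=plane(d,c.reshape(-1,2),.018)[:,:2].astype(np.float32)*1000
    print(" foot",cv2.minAreaRect(cv2.convexHull(q)))
print(tri(D["scene"],D["scene"]["rim"],D["top"],D["top"]["rim"]))
E
python3 m.py
python3 - <<'E'
import cv2,numpy as np
s=cv2.imread("pics/scene0.png");t=cv2.imread("pics/top0.png")
o=np.zeros((600,800,3),np.uint8)
def put(im,x0,x1,y0,y1,f,X,Y):
    a=cv2.resize(im[y0:y1,x0:x1],None,fx=f,fy=f,interpolation=cv2.INTER_NEAREST);o[Y:Y+a.shape[0],X:X+a.shape[1]]=a
put(s,345,395,280,330,8,0,0);put(t,215,265,225,275,7.5,410,0)
put(s,306,338,225,265,5,0,400);put(t,304,336,232,272,5,180,400);put(s,275,318,165,215,4,360,400);put(t,366,410,232,278,4,560,400)
cv2.imwrite("pics/crop2.png",o)
E
```

```text
scene dome bright (314, 231, 17, 21) ((322.2911682128906, 239.22340393066406), (15.603265762329102, 19.126588821411133), 175.30450439453125)
 collar dark (313, 248, 19, 13) 55.0
 rim (282, 170, 26, 25) ((294.5823669433594, 182.16250610351562), (24.435075759887695, 25.619619369506836), 101.54264068603516)
  rim circle (571.0739135742188, -249.12904357910156) 54.19063949584961 [[ 0.57431892 -0.24918412  0.128     ]]
 foot ((577.4178466796875, 293.4049377441406), (238.94497680664062, 268.3203125), 78.7206802368164)
top dome bright (312, 240, 17, 17) ((319.8978576660156, 247.94522094726562), (15.767298698425293, 15.872590065002441), 41.400577545166016)
 collar dark (314, 257, 15, 6) 11.5
 rim (378, 240, 26, 26) ((390.30291748046875, 252.14649963378906), (25.255680084228516, 25.579973220825195), 35.47029113769531)
  rim circle (565.2536010742188, -260.269775390625) 45.16608810424805 [[ 0.56559432 -0.25977442  0.128     ]]
 foot ((576.4966430664062, 295.53778076171875), (224.4071502685547, 271.1202697753906), 78.60267639160156)
(array([ 0.56848096, -0.26241399,  0.10986907]), np.float64(0.0006473798681025468))
```

View pics/crop2.png

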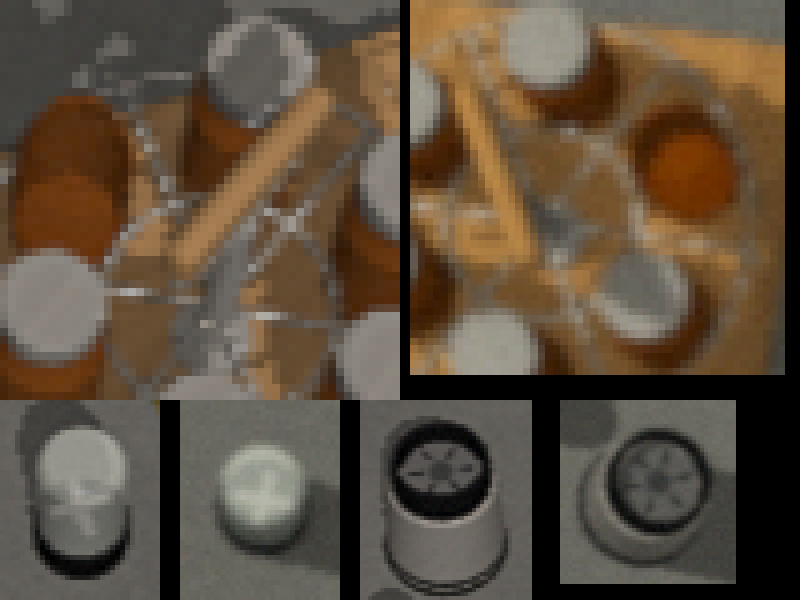

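The crop shows the handle bar ends at scene (385.1,291.4) and (367.6,311.4), and in the top view at (229.2,257.8) and (222.2,235.8). The rim's outer side is visible too, so I fit only the clean arcs.

```bash
cat > m2.py <<'E'
from h import *
import pickle
from scipy.optimize import least_squares
D={n:pickle.load(open(f"{n}0.pkl","rb")) for n in("scene","top")}
def fit(P,R,c0):
    s=least_squares(lambda c:np.hypot(*(P[:,:2]-c).T)-R,c0,loss="soft_l1",f_scale=.001);return s.x.round(4),np.sqrt(np.mean(s.fun**2)).round(4)
def edge(g,c,r0,r1,th,darkfirst):
    # walking from row r0 to r1, subpixel first crossing of th
    st=1 if r1>r0 else -1; p=g[r0,c]
    for r in range(r0+st,r1+st,st):
        v=g[r,c]
        if (v>th)==darkfirst and (p>th)!=darkfirst: return r-st*(v-th)/(v-p)
        p=v
for n,d in D.items():
    g=cv2.cvtColor(np.asarray(d["img"]),cv2.COLOR_RGB2GRAY).astype(float)
    cols,a,b=(range(315,330),255,268) if n=="scene" else (range(314,327),258,270)
    p=[(c,edge(g,c,a,b,np.mean([55,85]),True)) for c in cols];p=[x for x in p if x[1]]
    print(n,"collar",len(p),fit(plane(d,p,0.0),.034,[.57,-.05]))
    # rim far arc: from outside above, bright->dark
    cols,a,b=(range(285,306),162,178) if n=="scene" else (range(382,399),232,248)
    p=[(c,edge(g,c,a,b,55 if n=="scene" else 58,False)) for c in cols];p=[x for x in p if x[1]]
    for z in(.128,):print("  rim far",len(p),np.round([x[1] for x in p[::5]],1),fit(plane(d,p,z),.044,[.57,-.26]))
s,t=D["scene"],D["top"]
A=tri(s,(385.1,291.4),t,(229.2,257.8));B=tri(s,(367.6,311.4),t,(222.2,235.8));print("handle",A,B,(A[0]+B[0])/2,np.degrees(np.arctan2(*(A[0]-B[0])[[1,0]])))
# lids, top
im=np.asarray(t["img"]);h=cv2.cvtColor(im,cv2.COLOR_RGB2HSV);m=((h[...,1]<45)&(h[...,2]>105)).astype(np.uint8);m[:222]=0;m[286:]=0;m[:,:200]=0;m[:,262:]=0
m=cv2.morphologyEx(m,cv2.MORPH_OPEN,np.ones((3,3),np.uint8));N,_,st,c=cv2.connectedComponentsWithStats(m)
ax=np.array([.5976,.2913])
for i in range(1,N):
    P=plane(t,[c[i]],.135)[0];v=P[:2]-ax
    if st[i,4]>25: print("lid",c[i].round(1),st[i,2:5],P.round(4),np.hypot(*v).round(4),np.degrees(np.arctan2(v[1],v[0])).round(1))
print("cup top tri",tri(s,(322.2,236.0),t,(319.9,247.9)))
E
python3 m2.py
```

```text
scene collar 15 (array([ 0.5959, -0.0198]), np.float64(0.0004))
  rim far 21 [173.4 170.3 169.8 170.8 175. ] (array([ 0.5705, -0.2605]), np.float64(0.0007))
top collar 13 (array([ 0.5934, -0.0264]), np.float64(0.0017))
  rim far 17 [242.5 239.3 239.1 240.9] (array([ 0.5676, -0.2613]), np.float64(0.0005))
handle (array([0.56163424, 0.28241722, 0.20042933]), np.float64(0.0028799923674241194)) (array([0.6376487 , 0.30627465, 0.1932407 ]), np.float64(0.005046663993209541)) [0.59964147 0.29434593 0.19683501] -162.57533470589846
lid [204.5 224. ] [10  5 44] [0.6978 0.3759 0.135 ] 0.1311 40.2
lid [233.2 228.7] [ 11  14 124] [0.6755 0.2759 0.135 ] 0.0794 -11.2
lid [247.6 224.4] [10  6 35] [0.6878 0.2258 0.135 ] 0.1115 -36.0
lid [211.4 238.7] [ 15  10 117] [0.6441 0.3521 0.135 ] 0.0765 52.6
lid [208.7 258.9] [ 13  11 106] [0.5742 0.3626 0.135 ] 0.075 108.2
lid [244.  266.7] [ 7  6 29] [0.5409 0.242  0.135 ] 0.0752 -139.0
lid [225.8 271.7] [ 11  11 100] [0.5269 0.3047 0.135 ] 0.0719 169.3
cup top tri (array([ 0.59625503, -0.01900015,  0.10973305]), np.float64(0.0017331710640756505))
```

The cup is at about (0.596,-0.020), the well at (0.569,-0.261) and the carousel axis at (0.600,0.292). The two-view heights are cup top 0.110, rim about 0.11–0.128 and handle top 0.197, which match the text. The open jar is at -71° and the front faces 168.6°, so the carousel needs a turn of -120.4°. Moving to above the cup now.

>>> step_arm(
  targets=[
    {"travel": [0.45,0.6,0],"angular": [0,0,0],"gripper": 1},
    {"travel": [0.45,0.6,0],"angular": [0,0,0],"gripper": 1},
    {"travel": [0.45,0.6,0],"angular": [0,0,0],"gripper": 1},
    {"travel": [0.45,0.6,0],"angular": [0,0,0],"gripper": 1},
    {"travel": [0.45,0.6,0],"angular": [0,0,0],"gripper": 1},
    {"travel": [0.45,0.6,0],"angular": [0,0,0],"gripper": 1},
    {"travel": [0.45,0.6,0],"angular": [0,0,0],"gripper": 1},
    {"travel": [0.45,0.6,0],"angular": [0,0,0],"gripper": 1},
    {"travel": [0.45,0.6,0],"angular": [0,0,0],"gripper": 1},
    {"travel": [0.45,0.6,0],"angular": [0,0,0],"gripper": 1},
  ],
  squeeze=40,
)

```text
t: 1.1
tool_pos: [0.4382, -0.238, 0.2496]
tool_rot: [-3.11, -0.433, -0.001]
contact_force: [-0.6, -0.2, 0.0]
opening: 0.0857
grip_force: 0.0
```

>>> step_arm(
  targets=[
    {"travel": [0.266,0.371,0],"angular": [0,0,0],"gripper": 1},
    {"travel": [0.266,0.371,0],"angular": [0,0,0],"gripper": 1},
    {"travel": [0.266,0.371,0],"angular": [0,0,0],"gripper": 1},
    {"travel": [0.266,0.371,0],"angular": [0,0,0],"gripper": 1},
    {"travel": [0.266,0.371,0],"angular": [0,0,0],"gripper": 1},
    {"travel": [0.266,0.371,0],"angular": [0,0,0],"gripper": 1},
    {"travel": [0.266,0.371,-0.1],"angular": [0,0,0],"gripper": 1},
    {"travel": [0.266,0.371,-0.1],"angular": [0,0,0],"gripper": 1},
    {"travel": [0.266,0.371,-0.1],"angular": [0,0,0],"gripper": 1},
  ],
)

```text
t: 2.0
tool_pos: [0.5932, -0.0204, 0.1863]
tool_rot: [-3.111, -0.419, 0.012]
contact_force: [-1.1, 0.4, -0.7]
opening: 0.0854
grip_force: 0.0
```

Run:
```python
from h import *
s=grab("scene");t=grab("top");o=ctrl.get_obs();print(o["tool_pos"],o["tool_rot"],proj(s,o["tool_pos"]),proj(t,o["tool_pos"]))
f=lambda d,x,y:cv2.resize(np.asarray(d["img"])[y-40:y+40,x-40:x+40],(400,400),interpolation=cv2.INTER_CUBIC)
cv2.imwrite("pics/c3.png",np.hstack([f(s,322,235),f(t,320,245)])[...,::-1])
```

```text
[ 0.59562391 -0.02090954  0.1908304 ] [3.11331126e+00 4.18930529e-01 5.71180154e-04] [[321.91252247 221.9270937 ]] [[320.53167465 243.69124668]]
```

View pics/c3.png

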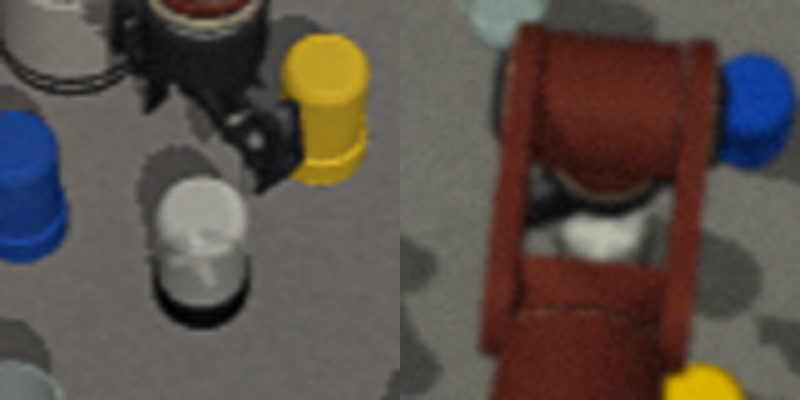

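The crop shows the open fingers straddling the clear cup: the TCP projects at scene (322,222), right above the cup top at (322,237). Descending and gripping.

>>> step_arm(
  targets=[
    {"travel": [0,0,-0.05],"angular": [0,0,0],"gripper": 1},
    {"travel": [0,0,-0.1],"angular": [0,0,0],"gripper": 1},
    {"travel": [0,0,-0.15],"angular": [0,0,0],"gripper": 1},
    {"travel": [0,0,-0.19],"angular": [0,0,0],"gripper": 1},
    {"travel": [0,0,-0.19],"angular": [0,0,0],"gripper": 1},
    {"travel": [0,0,-0.19],"angular": [0,0,0],"gripper": 0.7},
    {"travel": [0,0,-0.19],"angular": [0,0,0],"gripper": 0.5},
    {"travel": [0,0,-0.19],"angular": [0,0,0],"gripper": 0.5},
    {"travel": [0,0,-0.19],"angular": [0,0,0],"gripper": 0.5},
    {"travel": [0,0,-0.19],"angular": [0,0,0],"gripper": 0.5},
  ],
  squeeze=40,
)

```text
t: 3.1
tool_pos: [0.5978, -0.0203, 0.0794]
tool_rot: [3.111, 0.421, 0.008]
contact_force: [-0.9, 0.5, 6.8]
opening: 0.0606
grip_force: 44.3
```

>>> step_arm(
  targets=[
    {"travel": [0,0,0.03],"angular": [0,0,0],"gripper": 0.5},
    {"travel": [0,0,0.07],"angular": [0,0,0],"gripper": 0.5},
    {"travel": [0,0,0.12],"angular": [0,0,0],"gripper": 0.5},
    {"travel": [0,0,0.18],"angular": [0,0,0],"gripper": 0.5},
    {"travel": [0,0,0.23],"angular": [0,0,0],"gripper": 0.5},
    {"travel": [0,0,0.26],"angular": [0,0,0],"gripper": 0.5},
    {"travel": [0,-0.03,0.26],"angular": [0,0,0],"gripper": 0.5},
    {"travel": [-0.01,-0.08,0.26],"angular": [0,0,0],"gripper": 0.5},
    {"travel": [-0.02,-0.14,0.26],"angular": [0,0,0],"gripper": 0.5},
    {"travel": [-0.03,-0.2,0.26],"angular": [0,0,0],"gripper": 0.5},
  ],
)

```text
t: 4.1
tool_pos: [0.5764, -0.1416, 0.2304]
tool_rot: [-3.113, -0.422, 0.003]
contact_force: [-0.1, 0.3, -1.7]
opening: 0.0608
grip_force: 44.3
```

>>> step_arm(
  targets=[
    {"travel": [-0.005,-0.06,0],"angular": [0,0,0],"gripper": 0.5},
    {"travel": [-0.01,-0.12,0],"angular": [0,0,0],"gripper": 0.5},
    {"travel": [-0.013,-0.17,0],"angular": [0,0,0],"gripper": 0.5},
    {"travel": [-0.014,-0.2,0],"angular": [0,0,0],"gripper": 0.5},
    {"travel": [-0.014,-0.2,0],"angular": [0,0,0],"gripper": 0.5},
    {"travel": [-0.014,-0.2,0],"angular": [0,0,0],"gripper": 0.5},
    {"travel": [-0.014,-0.2,0],"angular": [0,0,0],"gripper": 0.5},
  ],
)

```text
t: 4.8
tool_pos: [0.5692, -0.2589, 0.2315]
tool_rot: [-3.112, -0.422, 0.001]
contact_force: [-0.8, 0.5, -2.9]
opening: 0.0609
grip_force: 44.4
```

Run:
```python
from h import *
import pickle
s=grab("scene");t=grab("top");o=ctrl.get_obs();print({k:np.round(o[k],4) for k in("t","tool_pos","tool_rot","contact_force","opening","grip_force")})
pickle.dump((s,t,o),open("w.pkl","wb"))
f=lambda d,x,y:cv2.resize(np.asarray(d["img"])[y-32:y+32,x-32:x+32],(400,400),interpolation=cv2.INTER_NEAREST)
cv2.imwrite("pics/c4.png",np.hstack([f(s,295,178),f(t,392,250)])[...,::-1])
```

```text
{'t': np.float64(4.9), 'tool_pos': array([ 0.5694, -0.2588,  0.2319]), 'tool_rot': array([-3.1126e+00, -4.2330e-01,  2.0000e-04]), 'contact_force': array([-1.0127, -0.0496, -2.4968]), 'opening': np.float64(0.0609), 'grip_force': np.float64(44.3537)}
```

View pics/c4.png

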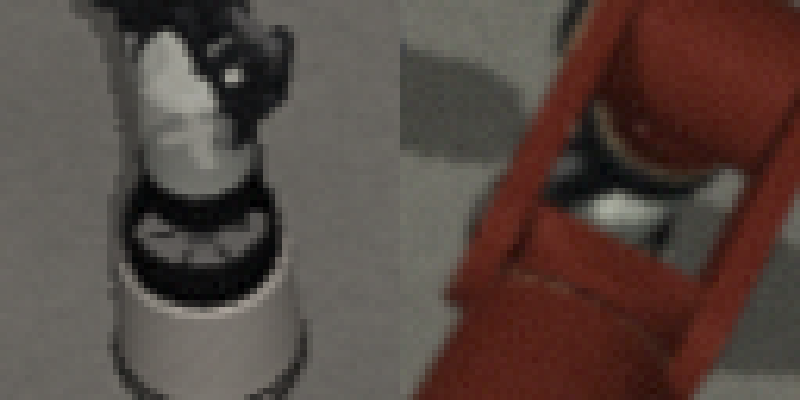

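The cup hangs upright over the well, its dome spanning crop x 140–258 against the rim's 122–285. I check the centring numerically.

Run:
```python
from h import *
import pickle
s,t,o=pickle.load(open("w.pkl","rb"))
g=cv2.cvtColor(np.asarray(s["img"]),cv2.COLOR_RGB2GRAY).astype(int)
for r in (170,172,174,176,178,180,182,184,186): print(r,g[r,278:314])
x,y=o["tool_pos"][:2]
print("axis TCP base,.05up",proj(s,[[x,y,.153],[x,y,.19],[x,y,.21]]),"well .128,.112",proj(s,[[.569,-.261,.128],[.569,-.261,.112]]))
for c in range(286,306,2): print(c,g[176:188,c])
```

```text
170 [ 98  97  95  95  77  67  53  43  70  87  93  98 101 101 104 122 134 137
 130 111 102 100  88  90  90  64  52  88 100  99 100 100 102 100  99  99]
172 [ 96  98 100 100  79  67  67  41  66  86  94  97 101 104 106 108 117 134
 136 121 108 104 102  98  90  50  45  89 101  98  98  98  99  99 100 100]
174 [ 97  98 101  81  66  69  59  29  18  63  91 100 102 105 107 109 108 110
 109 106 107 107 102  80  39  13  23  86 102 102  98  97  96 100 100 101]
176 [ 97  98  98  82  68  53  28  10   8   7  24  44  77 103 111 113 111 112
 113 112  85  52  28  16   7   9   5  21  58  92  99 100  98  99  98  99]
178 [ 97  98  77  68  60  34   9  11   7  11  10  10   5   8  15  23  25  19
  17  14   8  11  12   9  11   1   4   1  26  87 103  99 100  97 101  99]
180 [ 97  98  80  69  45  17  10  19  57  61  30   7   9  13   8  11  18  12
  15   7  15  13  13  14  44  84  82  44  17  49  93 102 100 100  99 100]
182 [ 97  97  79  66  41  16  41  81  94  92  91  89  58  38  26  17  13  13
  16  19  45  55  56  53  57  83  84  48  13  38  87  99 101 100 101 101]
184 [103 103  80  75  55  19  20  49  80  9
[... 196 characters left out ...]
8  63  85  66  31  17  12   8   8  49 113  97  92  98 100 101]
axis TCP base,.05up [[294.20455339 175.22589635]
 [293.7071451  168.33932432]
 [293.43024493 164.50497001]] well .128,.112 [[294.32246559 179.2647382 ]
 [294.52813122 182.09197885]]
286 [ 8  6  7 12 57 84 94 80 80 65 24 14]
288 [24  7 10  8 30 70 91 45 87 95 83 34]
290 [77 24  5 10  9 18 58 53 90 92 94 82]
292 [111  48  15   8   8   7  26  72  79  89  62  53]
294 [111  72  25   8  18  10  13  47  59  80  87  94]
296 [113  55  17  13  15  12  16  48  57  86  90  94]
298 [85 29  8 10 15 11 45 83 88 67 48 78]
300 [28 10 12 13 13 25 56 90 91 93 85 36]
302 [ 7 11 11 16 44 50 57 92 93 67 31 15]
304 [ 5  9  4 26 82 86 84 68 38 16 12  9]
```

Run:
```python
from h import *
import pickle
from scipy.optimize import least_squares
s,t,o=pickle.load(open("w.pkl","rb"))
g=cv2.cvtColor(np.asarray(s["img"]),cv2.COLOR_RGB2GRAY).astype(float)
p=[]
for c in range(286,305):
    for r in range(178,186):
        if g[r,c]<45<=g[r+1,c]: p.append((c,r+(45-g[r,c])/(g[r+1,c]-g[r,c])));break
for z in(.152,.156):
    P=plane(s,p,z);f=least_squares(lambda c:np.hypot(*(P[:,:2]-c).T)-.034,[.57,-.26],loss="soft_l1",f_scale=.001);print(z,f.x,np.std(f.fun),len(p))
print(s["R"][0],o["tool_pos"])
```

```text
0.152 [ 0.56602683 -0.25865783] 0.0011954506713706594 19
0.156 [ 0.56735051 -0.25581818] 0.0011853861406605258 19
[-0.86558505  0.50073573  0.00512428] [ 0.56935679 -0.25879363  0.23187915]
```

>>> step_arm(
  targets=[
    {"travel": [0.004,-0.005,0],"angular": [0,0,0],"gripper": 0.5},
    {"travel": [0.004,-0.005,-0.01],"angular": [0,0,0],"gripper": 0.5},
    {"travel": [0.004,-0.005,-0.02],"angular": [0,0,0],"gripper": 0.5},
    {"travel": [0.004,-0.005,-0.03],"angular": [0,0,0],"gripper": 0.5},
    {"travel": [0.004,-0.005,-0.037],"angular": [0,0,0],"gripper": 0.5},
    {"travel": [0.004,-0.005,-0.044],"angular": [0,0,0],"gripper": 0.5},
    {"travel": [0.004,-0.005,-0.05],"angular": [0,0,0],"gripper": 0.5},
    {"travel": [0.004,-0.005,-0.055],"angular": [0,0,0],"gripper": 0.5},
    {"travel": [0.004,-0.005,-0.055],"angular": [0,0,0],"gripper": 0.5},
  ],
)

```text
t: 5.8
tool_pos: [0.5713, -0.2628, 0.1984]
tool_rot: [-3.113, -0.421, 0.001]
contact_force: [-0.6, 0.2, -1.4]
opening: 0.0605
grip_force: 44.4
```

>>> step_arm(
  targets=[
    {"travel": [0,0,-0.005],"angular": [0,0,0],"gripper": 0.5},
    {"travel": [0,0,-0.01],"angular": [0,0,0],"gripper": 0.5},
    {"travel": [0,0,-0.015],"angular": [0,0,0],"gripper": 0.5},
    {"travel": [0,0,-0.02],"angular": [0,0,0],"gripper": 0.5},
    {"travel": [0,0,-0.02],"angular": [0,0,0],"gripper": 0.5},
    {"travel": [0,0,-0.02],"angular": [0,0,0],"gripper": 0.5},
  ],
)

```text
t: 6.4
tool_pos: [0.5718, -0.263, 0.1885]
tool_rot: [3.113, 0.421, 0.001]
contact_force: [-2.1, 1.7, 5.1]
opening: 0.061
grip_force: 45.0
```

>>> step_arm(
  targets=[
    {"travel": [0,0,-0.004],"angular": [0,0,0],"gripper": 0.5},
    {"travel": [0,0,-0.008],"angular": [0,0,0],"gripper": 0.5},
    {"travel": [0,0,-0.012],"angular": [0,0,0],"gripper": 0.5},
    {"travel": [0,0,-0.012],"angular": [0,0,0],"gripper": 0.5},
    {"travel": [0,0,-0.012],"angular": [0,0,0],"gripper": 0.5},
  ],
)

```text
t: 6.9
tool_pos: [0.5721, -0.263, 0.1834]
tool_rot: [3.112, 0.421, 0.002]
contact_force: [-5.9, 4.4, 11.9]
opening: 0.061
grip_force: 45.8
```

>>> step_arm(
  targets=[
    {"travel": [-0.003,0.002,0],"angular": [0,0,0],"gripper": 0.5},
    {"travel": [-0.003,0.002,-0.002],"angular": [0,0,0],"gripper": 0.5},
    {"travel": [-0.003,0.002,-0.004],"angular": [0,0,0],"gripper": 0.5},
    {"travel": [-0.003,0.002,-0.006],"angular": [0,0,0],"gripper": 0.5},
    {"travel": [-0.003,0.002,-0.006],"angular": [0,0,0],"gripper": 0.5},
  ],
)

```text
t: 7.4
tool_pos: [0.5719, -0.2628, 0.1833]
tool_rot: [3.109, 0.421, 0.009]
contact_force: [-7.1, 3.1, 20.6]
opening: 0.0609
grip_force: 46.6
```

>>> step_arm(
  targets=[
    {"travel": [-0.001,0,-0.001],"angular": [0,0,0],"gripper": 0.5},
    {"travel": [-0.001,0,-0.001],"angular": [0,0,0],"gripper": 0.5},
    {"travel": [-0.001,0,-0.001],"angular": [0,0,0],"gripper": 0.5},
    {"travel": [-0.001,0,-0.001],"angular": [0,0,0],"gripper": 0.5},
    {"travel": [-0.001,0,-0.001],"angular": [0,0,0],"gripper": 0.5},
    {"travel": [-0.001,0,-0.001],"angular": [0,0,0],"gripper": 0.5},
    {"travel": [-0.001,0,-0.001],"angular": [0,0,0],"gripper": 0.5},
    {"travel": [-0.001,0,-0.001],"angular": [0,0,0],"gripper": 0.5},
    {"travel": [-0.001,0,-0.001],"angular": [0,0,0],"gripper": 0.5},
    {"travel": [-0.001,0,-0.001],"angular": [0,0,0],"gripper": 0.5},
  ],
)

```text
t: 8.4
tool_pos: [0.5718, -0.2628, 0.1833]
tool_rot: [3.109, 0.421, 0.011]
contact_force: [-4.7, 4.0, 21.8]
opening: 0.0609
grip_force: 46.7
```

>>> step_arm(
  targets=[
    {"travel": [0,0,0],"angular": [0,0,0],"gripper": 0.5},
    {"travel": [0,0,0],"angular": [0,0,0],"gripper": 0.5},
    {"travel": [0,0,0],"angular": [0,0,0],"gripper": 0.5},
    {"travel": [0,0,0],"angular": [0,0,0],"gripper": 0.5},
    {"travel": [0,0,0],"angular": [0,0,0],"gripper": 0.5},
    {"travel": [0,0,0],"angular": [0,0,0],"gripper": 0.5},
    {"travel": [0,0,0],"angular": [0,0,0],"gripper": 0.5},
    {"travel": [0,0,0],"angular": [0,0,0],"gripper": 0.5},
    {"travel": [0,0,0],"angular": [0,0,0],"gripper": 0.5},
    {"travel": [0,0,0],"angular": [0,0,0],"gripper": 0.5},
  ],
)

```text
t: 9.4
tool_pos: [0.5718, -0.2628, 0.1833]
tool_rot: [3.109, 0.421, 0.011]
contact_force: [-5.6, 3.5, 21.3]
opening: 0.0609
grip_force: 46.7
```

>>> step_arm(
  targets=[
    {"travel": [0,0,0],"angular": [0,0,0],"gripper": 0.5},
    {"travel": [0,0,0],"angular": [0,0,0],"gripper": 0.5},
    {"travel": [0,0,0],"angular": [0,0,0],"gripper": 0.5},
    {"travel": [0,0,0],"angular": [0,0,0],"gripper": 0.5},
    {"travel": [0,0,0],"angular": [0,0,0],"gripper": 0.5},
    {"travel": [0,0,0],"angular": [0,0,0],"gripper": 0.5},
    {"travel": [0,0,0],"angular": [0,0,0],"gripper": 0.5},
    {"travel": [0,0,0],"angular": [0,0,0],"gripper": 0.5},
  ],
)

```text
t: 10.2
tool_pos: [0.5718, -0.2628, 0.1833]
tool_rot: [3.109, 0.421, 0.011]
contact_force: [-5.2, 4.7, 21.5]
opening: 0.061
grip_force: 46.7
```

>>> step_arm(
  targets=[
    {"travel": [0,0,0.005],"angular": [0,0,0],"gripper": 0.5},
    {"travel": [0,0,0.01],"angular": [0,0,0],"gripper": 0.5},
    {"travel": [0,0,0.015],"angular": [0,0,0],"gripper": 0.5},
    {"travel": [0,0,0.02],"angular": [0,0,0],"gripper": 0.5},
    {"travel": [0,0,0.024],"angular": [0,0,0],"gripper": 0.5},
    {"travel": [0,0,0.024],"angular": [0,0,0],"gripper": 0.5},
    {"travel": [0,0,0.024],"angular": [0,0,0],"gripper": 0.5},
  ],
)

```text
t: 10.9
tool_pos: [0.5696, -0.2621, 0.1903]
tool_rot: [3.112, 0.421, 0.002]
contact_force: [1.0, -2.1, 2.8]
opening: 0.0607
grip_force: 44.8
```

>>> step_arm(
  targets=[
    {"travel": [0,0,0],"angular": [0,0,0],"gripper": 0.8},
    {"travel": [0,0,0],"angular": [0,0,0],"gripper": 1},
    {"travel": [0,0,0],"angular": [0,0,0],"gripper": 1},
    {"travel": [0,0,0],"angular": [0,0,0],"gripper": 1},
    {"travel": [0,0,0.02],"angular": [0,0,0],"gripper": 1},
    {"travel": [0,0,0.05],"angular": [0,0,0],"gripper": 1},
    {"travel": [0,0,0.1],"angular": [0,0,0],"gripper": 1},
    {"travel": [0,0,0.15],"angular": [0,0,0],"gripper": 1},
    {"travel": [0,0,0.18],"angular": [0,0,0],"gripper": 1},
    {"travel": [0,0,0.18],"angular": [0,0,0],"gripper": 1},
  ],
)

```text
t: 11.9
tool_pos: [0.5707, -0.2626, 0.3036]
tool_rot: [3.108, 0.42, 0.01]
contact_force: [-0.4, -0.4, -0.2]
opening: 0.0853
grip_force: 0.0
```

Run:
```python
from h import *
o=ctrl.get_obs();print({k:np.round(o[k],4) for k in("t","q","tool_pos","tool_rot","contact_force")})
```

```text
{'t': np.float64(11.9), 'q': array([-0.5497,  0.029 ,  1.5486, -0.    ,  1.5555,  0.7522]), 'tool_pos': array([ 0.5707, -0.2626,  0.3036]), 'tool_rot': array([3.1079, 0.4203, 0.0104]), 'contact_force': array([-0.3694, -0.3901, -0.1879])}
```

The cup is released. Next I move over the carousel with a half-turned tool, because joint 6 would otherwise run out of range during the -120° turn.

>>> step_arm(
  targets=[
    {"travel": [0.026,0.4,0],"angular": [0,0,1],"gripper": 1},
    {"travel": [0.026,0.4,0],"angular": [0,0,1],"gripper": 1},
    {"travel": [0.026,0.4,0],"angular": [0,0,1],"gripper": 1},
    {"travel": [0.026,0.4,0],"angular": [0,0,1],"gripper": 1},
    {"travel": [0.026,0.4,0],"angular": [0,0,1],"gripper": 1},
    {"travel": [0.026,0.4,0],"angular": [0,0,1],"gripper": 1},
    {"travel": [0.026,0.4,0],"angular": [0,0,1],"gripper": 1},
  ],
)

```text
t: 12.6
tool_pos: [0.5842, -0.0204, 0.2964]
tool_rot: [-2.712, -1.582, 0.003]
contact_force: [0.7, 0.2, 0.5]
opening: 0.0855
grip_force: 0.0
```

>>> step_arm(
  targets=[
    {"travel": [0.026,0.4,0],"angular": [0,0,1],"gripper": 1},
    {"travel": [0.026,0.4,0],"angular": [0,0,1],"gripper": 1},
    {"travel": [0.026,0.4,0],"angular": [0,0,1],"gripper": 1},
    {"travel": [0.026,0.4,0],"angular": [0,0,1],"gripper": 1},
    {"travel": [0.026,0.4,0],"angular": [0,0,1],"gripper": 1},
    {"travel": [0.026,0.4,0],"angular": [0,0,1],"gripper": 1},
    {"travel": [0.026,0.4,0],"angular": [0,0,1],"gripper": 1},
  ],
)

```text
t: 13.3
tool_pos: [0.6002, 0.2184, 0.2966]
tool_rot: [-1.904, -2.498, 0.003]
contact_force: [-1.1, -1.0, -0.1]
opening: 0.0854
grip_force: 0.0
```

>>> step_arm(
  targets=[
    {"travel": [0,0.1235,0],"angular": [0,0,1],"gripper": 1},
    {"travel": [0,0.1235,0],"angular": [0,0,1],"gripper": 1},
    {"travel": [0,0.1235,0],"angular": [0,0,1],"gripper": 1},
    {"travel": [0,0.1235,0],"angular": [0,0,1],"gripper": 1},
    {"travel": [0,0.1235,0],"angular": [0,0,1],"gripper": 1},
    {"travel": [0,0.1235,0],"angular": [0,0,1],"gripper": 1},
    {"travel": [0,0.1235,0],"angular": [0,0,1],"gripper": 1},
  ],
)

```text
t: 14.0
tool_pos: [0.6008, 0.2907, 0.2974]
tool_rot: [-0.808, -3.035, 0.001]
contact_force: [-0.1, -0.1, 0.1]
opening: 0.0856
grip_force: 0.0
```

>>> step_arm(
  targets=[
    {"travel": [0,0,0],"angular": [0,0,1],"gripper": 1},
    {"travel": [0,0,0],"angular": [0,0,1],"gripper": 1},
    {"travel": [0,0,0],"angular": [0,0,1],"gripper": 1},
    {"travel": [0,0,0],"angular": [0,0,1],"gripper": 1},
    {"travel": [0,0,0],"angular": [0,0,1],"gripper": 1},
    {"travel": [0,0,0],"angular": [0,0,1],"gripper": 1},
    {"travel": [0,0,0],"angular": [0,0,1],"gripper": 1},
    {"travel": [0,0,0],"angular": [0,0,1],"gripper": 1},
  ],
)

```text
t: 14.8
tool_pos: [0.6006, 0.2916, 0.2977]
tool_rot: [0.416, -3.114, 0.0]
contact_force: [0.0, 0.5, -0.3]
opening: 0.0854
grip_force: 0.0
```

```bash
cat > st.py <<'E'
from h import *
from scipy.spatial.transform import Rotation as Ro
o=ctrl.get_obs();print({k:np.round(o[k],4) for k in("t","q","tool_pos","contact_force","wrist_torque","opening","grip_force")})
R=Ro.from_rotvec(o["tool_rot"]).as_matrix();print("y yaw",np.degrees(np.arctan2(R[1,1],R[0,1])).round(2),"z",R[:,2].round(3))
E
python3 st.py
python3 - <<'E'
from h import *
import pickle
s=grab("scene");t=grab("top");pickle.dump((s,t),open("w2.pkl","wb"))
f=lambda d,x,y,k,n:cv2.resize(np.asarray(d["img"])[y-k:y+k,x-k:x+k],(n,n),interpolation=cv2.INTER_CUBIC)
cv2.imwrite("pics/c5.png",np.hstack([f(s,370,310,55,400),f(s,295,178,35,400)])[...,::-1])
E
```

```text
{'t': np.float64(14.8), 'q': array([ 3.4060e-01,  1.2880e-01,  1.4529e+00, -1.0000e-04,  1.5603e+00,
       -1.4959e+00]), 'tool_pos': array([0.6006, 0.2916, 0.2977]), 'contact_force': array([ 0.0274,  0.5051, -0.2874]), 'wrist_torque': array([ 0.0019, -0.0066, -0.0133]), 'opening': np.float64(0.0854), 'grip_force': np.float64(0.0)}
y yaw 105.23 z [-0. -0. -1.]
```

View pics/c5.png

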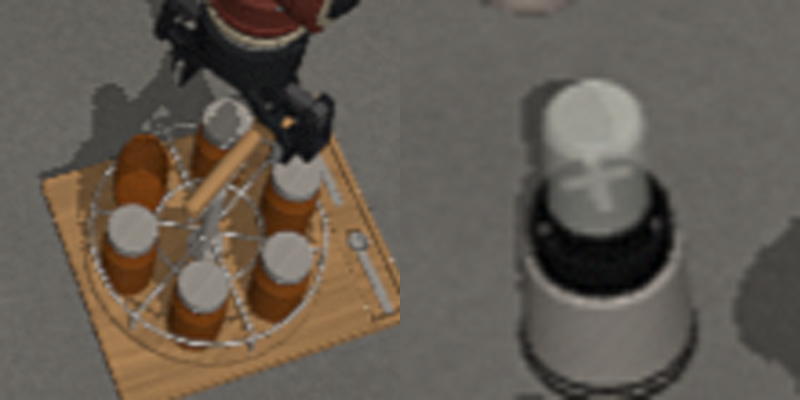

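The right crop shows the cup standing upright in the well. The left crop shows the fingers straddling the handle bar, with the carousel unmoved. I correct the yaw and descend onto the handle.

>>> step_arm(
  targets=[
    {"travel": [0,0.001,0],"angular": [0,0,0.083],"gripper": 1},
    {"travel": [0,0.001,-0.05],"angular": [0,0,0.083],"gripper": 1},
    {"travel": [0,0.001,-0.1],"angular": [0,0,0.083],"gripper": 1},
    {"travel": [0,0.001,-0.14],"angular": [0,0,0.083],"gripper": 1},
    {"travel": [0,0.001,-0.17],"angular": [0,0,0.083],"gripper": 1},
    {"travel": [0,0.001,-0.185],"angular": [0,0,0.083],"gripper": 1},
    {"travel": [0,0.001,-0.185],"angular": [0,0,0.083],"gripper": 1},
    {"travel": [0,0.001,-0.185],"angular": [0,0,0.083],"gripper": 1},
  ],
  squeeze=30,
)

```text
t: 15.7
tool_pos: [0.601, 0.2932, 0.1883]
tool_rot: [-0.522, 3.096, 0.0]
contact_force: [0.3, 0.5, 0.6]
opening: 0.0855
grip_force: 0.0
```

```bash
python3 st.py
python3 - <<'E'
from h import *
import pickle
for n in("scene","top"):
    d=pickle.load(open(f"{n}0.pkl","rb"));im=np.asarray(d["img"]);h=cv2.cvtColor(im,cv2.COLOR_RGB2HSV)
    m=((h[...,0]<22)&(h[...,1]>80)&(h[...,2]>60)).astype(np.uint8)
    k=np.zeros_like(m)
    if n=="scene":k[270:375,315:440]=1
    else:k[215:312,190:275]=1
    c=max(cv2.findContours(m*k,0,1)[0],key=cv2.contourArea)[:,0]
    P=plane(d,c,.018)[:,:2]
    a=np.radians(-11.4)
    for it in range(3):
        ex=np.array([np.cos(a),np.sin(a)]);ey=np.array([-ex[1],ex[0]]);Q=np.c_[(P-[.599,.292])@ex,(P-[.599,.292])@ey]
        out=[]
        for i,v,lo in((0,-.155,.09),(0,.112,.09),(1,.11,.11),(1,-.11,.11)):
            s=(abs(Q[:,i]-v)<.01)&(abs(Q[:,1-i]+(.02 if i else 0))<lo)
            if s.sum()<8: continue
            l=cv2.fitLine(P[s].astype(np.float32),cv2.DIST_HUBER,0,.01,.0001).ravel();ang=np.degrees(np.arctan2(l[1],l[0]))
            ang=(ang+(0 if i else 90)+45)%90-45
            out.append((i,v,s.sum(),round(ang,2),Q[s,i].mean().round(4)))
    print(n,out)
E
```

```text
{'t': np.float64(15.7), 'q': array([ 0.3426,  0.1949,  1.5626, -0.    ,  1.3823, -1.562 ]), 'tool_pos': array([0.601 , 0.2932, 0.1883]), 'contact_force': array([0.3407, 0.4758, 0.5651]), 'wrist_torque': array([ 0.0751, -0.0558, -0.0057]), 'opening': np.float64(0.0855), 'grip_force': np.float64(0.0)}
y yaw 109.13 z [ 0.002  0.001 -1.   ]
scene [(0, -0.155, np.int64(50), np.float32(-11.15), np.float64(-0.154)), (0, 0.112, np.int64(52), np.float32(-11.33), np.float64(0.1112)), (1, 0.11, np.int64(66), np.float32(-11.26), np.float64(0.1151)), (1, -0.11, np.int64(54), np.float32(-11.36), np.float64(-0.1072))]
top [(0, -0.155, np.int64(49), np.float32(-10.88), np.float64(-0.1565)), (0, 0.112, np.int64(39), np.float32(-10.9), np.float64(0.11)), (1, 0.11, np.int64(51), np.float32(-12.23), np.float64(0.1079)), (1, -0.11, np.int64(60), np.float32(-11.34), np.float64(-0.1109))]
```

The foot yaw is -11.3° and the axis is at about (0.599,0.293). Closing on the handle.

>>> step_arm(
  targets=[
    {"travel": [0,0,0],"angular": [0,0,0],"gripper": 0.6},
    {"travel": [0,0,0],"angular": [0,0,0],"gripper": 0.4},
    {"travel": [0,0,0],"angular": [0,0,0],"gripper": 0.3},
    {"travel": [0,0,0],"angular": [0,0,0],"gripper": 0.2},
    {"travel": [0,0,0],"angular": [0,0,0],"gripper": 0.1},
    {"travel": [0,0,0],"angular": [0,0,0],"gripper": 0},
    {"travel": [0,0,0],"angular": [0,0,0],"gripper": 0},
    {"travel": [0,0,0],"angular": [0,0,0],"gripper": 0},
    {"travel": [0,0,0],"angular": [0,0,0],"gripper": 0},
  ],
  squeeze=40,
)

```text
t: 16.6
tool_pos: [0.6003, 0.2935, 0.1873]
tool_rot: [-0.523, 3.098, 0.002]
contact_force: [-2.2, 4.6, 2.3]
opening: 0.0135
grip_force: 42.6
```

```bash
python3 st.py
```

```text
{'t': np.float64(16.6), 'q': array([ 3.4320e-01,  1.9520e-01,  1.5638e+00,  1.0000e-03,  1.3822e+00,
       -1.5621e+00]), 'tool_pos': array([0.6003, 0.2935, 0.1873]), 'contact_force': array([-2.1558,  4.5668,  2.2921]), 'wrist_torque': array([0.504 , 0.2604, 0.0428]), 'opening': np.float64(0.0135), 'grip_force': np.float64(42.6154)}
y yaw 109.16 z [-0.     0.001 -1.   ]
```

>>> step_arm(
  targets=[
    {"travel": [0,0,0],"angular": [0,0,-0.02],"gripper": 0},
    {"travel": [0,0,0],"angular": [0,0,-0.06],"gripper": 0},
    {"travel": [0,0,0],"angular": [0,0,-0.11],"gripper": 0},
    {"travel": [0,0,0],"angular": [0,0,-0.16],"gripper": 0},
    {"travel": [0,0,0],"angular": [0,0,-0.21],"gripper": 0},
    {"travel": [0,0,0],"angular": [0,0,-0.26],"gripper": 0},
    {"travel": [0,0,0],"angular": [0,0,-0.31],"gripper": 0},
    {"travel": [0,0,0],"angular": [0,0,-0.36],"gripper": 0},
    {"travel": [0,0,0],"angular": [0,0,-0.41],"gripper": 0},
    {"travel": [0,0,0],"angular": [0,0,-0.46],"gripper": 0},
  ],
)

```text
t: 17.6
tool_pos: [0.6004, 0.2927, 0.1873]
tool_rot: [-0.046, -3.141, 0.001]
contact_force: [-2.5, 1.1, 3.6]
opening: 0.0135
grip_force: 42.8
```

>>> step_arm(
  targets=[
    {"travel": [0,0,0],"angular": [0,0,-0.05],"gripper": 0},
    {"travel": [0,0,0],"angular": [0,0,-0.1],"gripper": 0},
    {"travel": [0,0,0],"angular": [0,0,-0.15],"gripper": 0},
    {"travel": [0,0,0],"angular": [0,0,-0.2],"gripper": 0},
    {"travel": [0,0,0],"angular": [0,0,-0.25],"gripper": 0},
    {"travel": [0,0,0],"angular": [0,0,-0.3],"gripper": 0},
    {"travel": [0,0,0],"angular": [0,0,-0.35],"gripper": 0},
    {"travel": [0,0,0],"angular": [0,0,-0.4],"gripper": 0},
    {"travel": [0,0,0],"angular": [0,0,-0.45],"gripper": 0},
    {"travel": [0,0,0],"angular": [0,0,-0.5],"gripper": 0},
  ],
)

```text
t: 18.6
tool_pos: [0.6002, 0.2919, 0.1873]
tool_rot: [-0.659, -3.071, 0.004]
contact_force: [-4.0, -0.2, 4.4]
opening: 0.0134
grip_force: 43.0
```

```bash
python3 st.py
```

```text
{'t': np.float64(18.6), 'q': array([ 0.342 ,  0.1948,  1.5643, -0.0018,  1.3842, -0.806 ]), 'tool_pos': array([0.6002, 0.2919, 0.1873]), 'contact_force': array([-3.9761, -0.2059,  4.3999]), 'wrist_torque': array([-0.0449,  0.6351,  0.0668]), 'opening': np.float64(0.0134), 'grip_force': np.float64(42.9748)}
y yaw 65.8 z [-0.001 -0.002 -1.   ]
```

>>> step_arm(
  targets=[
    {"travel": [0,0,0],"angular": [0,0,-0.06],"gripper": 0},
    {"travel": [0,0,0],"angular": [0,0,-0.12],"gripper": 0},
    {"travel": [0,0,0],"angular": [0,0,-0.18],"gripper": 0},
    {"travel": [0,0,0],"angular": [0,0,-0.24],"gripper": 0},
    {"travel": [0,0,0],"angular": [0,0,-0.3],"gripper": 0},
    {"travel": [0,0,0],"angular": [0,0,-0.36],"gripper": 0},
    {"travel": [0,0,0],"angular": [0,0,-0.42],"gripper": 0},
    {"travel": [0,0,0],"angular": [0,0,-0.48],"gripper": 0},
    {"travel": [0,0,0],"angular": [0,0,-0.54],"gripper": 0},
    {"travel": [0,0,0],"angular": [0,0,-0.6],"gripper": 0},
  ],
)

```text
t: 19.6
tool_pos: [0.5996, 0.2911, 0.1874]
tool_rot: [-1.358, -2.832, 0.008]
contact_force: [-8.0, -4.0, 6.8]
opening: 0.0133
grip_force: 43.3
```

>>> step_arm(
  targets=[
    {"travel": [0,0,0],"angular": [0,0,-0.06],"gripper": 0},
    {"travel": [0,0,0],"angular": [0,0,-0.12],"gripper": 0},
    {"travel": [0,0,0],"angular": [0,0,-0.18],"gripper": 0},
    {"travel": [0,0,0],"angular": [0,0,-0.24],"gripper": 0},
    {"travel": [0,0,0],"angular": [0,0,-0.3],"gripper": 0},
    {"travel": [0,0,0],"angular": [0,0,-0.36],"gripper": 0},
    {"travel": [0,0,0],"angular": [0,0,-0.42],"gripper": 0},
    {"travel": [0,0,0],"angular": [0,0,-0.48],"gripper": 0},
    {"travel": [0,0,0],"angular": [0,0,-0.54],"gripper": 0},
    {"travel": [0,0,0],"angular": [0,0,-0.6],"gripper": 0},
  ],
)

```text
t: 20.6
tool_pos: [0.5986, 0.2907, 0.1873]
tool_rot: [-1.981, -2.437, 0.013]
contact_force: [-12.6, -6.7, 8.5]
opening: 0.0133
grip_force: 43.7
```

>>> step_arm(
  targets=[
    {"travel": [0,0,0],"angular": [0,0,-0.06],"gripper": 0},
    {"travel": [0,0,0],"angular": [0,0,-0.12],"gripper": 0},
    {"travel": [0,0,0],"angular": [0,0,-0.18],"gripper": 0},
    {"travel": [0,0,0],"angular": [0,0,-0.24],"gripper": 0},
    {"travel": [0,0,0],"angular": [0,0,-0.3],"gripper": 0},
    {"travel": [0,0,0],"angular": [0,0,-0.36],"gripper": 0},
    {"travel": [0,0,0],"angular": [0,0,-0.42],"gripper": 0},
    {"travel": [0,0,0],"angular": [0,0,-0.47],"gripper": 0},
    {"travel": [0,0,0],"angular": [0,0,-0.5],"gripper": 0},
    {"travel": [0,0,0],"angular": [0,0,-0.513],"gripper": 0},
  ],
)

```text
t: 21.6
tool_pos: [0.5977, 0.2906, 0.1873]
tool_rot: [-2.428, -1.993, 0.016]
contact_force: [-15.4, -6.4, 9.4]
opening: 0.0138
grip_force: 43.9
```

>>> step_arm(
  targets=[
    {"travel": [0,0,0],"angular": [0,0,0],"gripper": 0},
    {"travel": [0,0,0],"angular": [0,0,0],"gripper": 0},
    {"travel": [0,0,0],"angular": [0,0,0],"gripper": 0},
    {"travel": [0,0,0],"angular": [0,0,0],"gripper": 0},
    {"travel": [0,0,0],"angular": [0,0,0],"gripper": 0},
  ],
  squeeze=60,
)

```text
t: 22.1
tool_pos: [0.5977, 0.2906, 0.1874]
tool_rot: [-2.427, -1.993, 0.016]
contact_force: [-15.8, -7.1, 10.7]
opening: 0.0132
grip_force: 59.3
```

```bash
python3 st.py
python3 - <<'E'
from h import *
import pickle
s=grab("scene");t=grab("top");pickle.dump((s,t),open("w3.pkl","wb"))
f=lambda d,x,y,k,n:cv2.resize(np.asarray(d["img"])[y-k:y+k,x-k:x+k],(n,n),interpolation=cv2.INTER_CUBIC)
cv2.imwrite("pics/c6.png",np.hstack([f(s,370,310,60,400),f(t,235,258,55,400)])[...,::-1])
E
```

```text
{'t': np.float64(22.1), 'q': array([ 0.3418,  0.1933,  1.566 , -0.0029,  1.392 ,  0.538 ]), 'tool_pos': array([0.5977, 0.2906, 0.1874]), 'contact_force': array([-15.7604,  -7.0539,  10.6815]), 'wrist_torque': array([-0.8317,  1.9389, -0.0121]), 'opening': np.float64(0.0132), 'grip_force': np.float64(59.3444)}
y yaw -11.21 z [-0.008 -0.006 -1.   ]
```

View pics/c6.png

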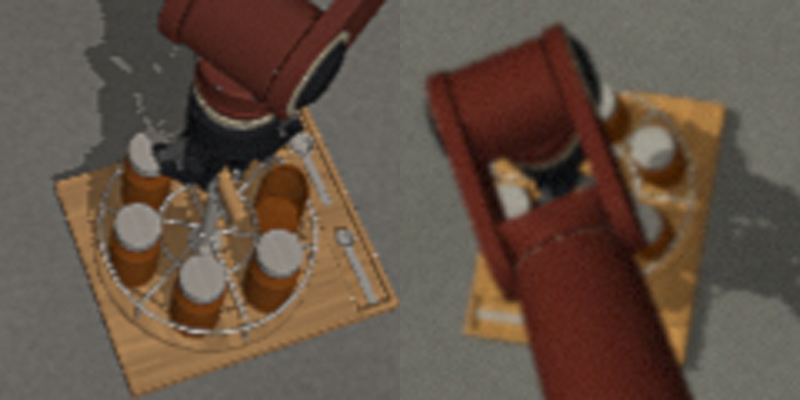

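The scene view shows the open jar at the front (crop (283,190)) beside the spoon tray. I relieve the side force and check the angle from the lids.

>>> step_arm(
  targets=[
    {"travel": [-0.002,-0.002,0.001],"angular": [0,0,0],"gripper": 0},
    {"travel": [-0.005,-0.004,0.002],"angular": [0,0,0],"gripper": 0},
    {"travel": [-0.005,-0.004,0.002],"angular": [0,0,0],"gripper": 0},
    {"travel": [-0.005,-0.004,0.002],"angular": [0,0,0],"gripper": 0},
    {"travel": [-0.005,-0.004,0.002],"angular": [0,0,0],"gripper": 0},
  ],
  squeeze=60,
)

```text
t: 22.7
tool_pos: [0.5976, 0.2905, 0.1874]
tool_rot: [2.427, 1.995, 0.0]
contact_force: [2.6, 4.6, -4.5]
opening: 0.0128
grip_force: 58.8
```

```bash
python3 st.py
python3 - <<'E'
from h import *
import pickle
def lids(d,box,z=.135):
    im=np.asarray(d["img"]);h=cv2.cvtColor(im,cv2.COLOR_RGB2HSV);m=((h[...,1]<40)&(h[...,2]>100)).astype(np.uint8)
    k=np.zeros_like(m);x0,x1,y0,y1=box;k[y0:y1,x0:x1]=1
    m=cv2.morphologyEx(m*k,cv2.MORPH_OPEN,cv2.getStructuringElement(2,(5,5)));N,_,st,c=cv2.connectedComponentsWithStats(m)
    for i in range(1,N):
        P=plane(d,[c[i]],z)[0];v=P[:2]-[.599,.292]
        print(c[i].round(1),st[i,2:].tolist(),P[:2].round(4),np.hypot(*v).round(4),np.degrees(np.arctan2(v[1],v[0])).round(1))
print("before");lids(pickle.load(open("scene0.pkl","rb")),(340,410,285,355))
print("after");d=grab("scene");lids(d,(320,430,285,355))
E
```

```text
{'t': np.float64(22.7), 'q': array([ 3.4070e-01,  1.8700e-01,  1.5732e+00, -1.0000e-04,  1.3812e+00,
        5.3570e-01]), 'tool_pos': array([0.5976, 0.2905, 0.1874]), 'contact_force': array([ 2.6474,  4.5947, -4.488 ]), 'wrist_torque': array([ 0.6825, -0.4145, -0.0387]), 'opening': np.float64(0.0128), 'grip_force': np.float64(58.8178)}
y yaw -11.17 z [ 0. -0. -1.]
before
[399.5 292. ] [6, 5, 22] [0.5001 0.2853] 0.0992 -176.1
[396.8 302.5] [15, 13, 140] [0.5271 0.3097] 0.0741 166.1
[351.  317.7] [13, 13, 138] [0.6715 0.2824] 0.0731 -7.5
[393.5 325. ] [14, 14, 141] [0.5759 0.3639] 0.0755 107.8
[370.5 333.1] [14, 15, 150] [0.6476 0.3508] 0.0763 50.5
after
[327.6 294.1] [20, 24, 244] [0.6929 0.1825] 0.1442 -49.4
[421.1 301.5] [22, 44, 569] [0.4618 0.3436] 0.1465 159.4
[352.6 295.7] [8, 13, 74] [0.6302 0.2247] 0.0742 -65.2
[400. 292.] [5, 5, 17] [0.4987 0.286 ] 0.1004 -176.6
[351.  317.4] [13, 14, 144] [0.6711 0.2816] 0.0729 -8.2
[373. 320.] [5, 5, 17] [0.6193 0.3208] 0.0352 54.8
[393.3 325.3] [13, 14, 139] [0.577  0.3643] 0.0755 107.0
[327.6 340. ] [17, 31, 350] [0.7658 0.3069] 0.1674 5.1
[370.4 333. ] [14, 15, 150] [0.6477 0.3505] 0.0761 50.2
[427. 351.] [5, 5, 17] [0.5376 0.4759] 0.1939 108.5
```

The lids put the carousel at about -11.4° and the tool at -11.2°, against -11.3° for the foot, so it stands square. The grip is firm at 59 N and the residual force small.

```bash
python3 -c "
from station import ctrl
print(ctrl.finish_job())"
```

```text
the job is handed in; nothing more can be done
None
```

I held the cup down in the well for nearly 3 s, released it and left it standing; the open jar now faces the spoon-tray side to within about 0.3° by my measurement, the handle is gripped at about 59 N, and the job was handed in at about 23 s with no verdict returned.

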